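# Ready the dosing cups and open the push-and-turn descaler bottle

## Robot

A 7-joint arm with a two-finger parallel gripper is mounted at the origin on a cart in front of the work surface, level with it; the furniture and walls round the work are solid. World frame = base frame: x ahead of the robot, y to its left, z up, the work surface at z = 0. Lengths are in m, angles in rad, forces in N, time in s.
With the tool pointing down it reaches from about 0.425 to 0.8 m from the base axis. Payload 8.3 kg.
Tool frame: the origin (TCP) lies on the centre line of the jaws, within the pads' length; the fingertips stand 14 mm ahead of it and the grasp point (between the pads) lies 5 mm behind it; z points along the fingers, y is the line along which they close (so a half turn about z gives the same grasp; the last joint's range is limited). The gripper opens to 85 mm and grips with 20 to 120 N. Pads are 22 mm wide; open, the fingers measure 114 mm over their backs; the gripper's body (76 mm by 85 mm) begins 54 mm behind the grasp point. The pads swing forward as they close: fully open they stand 13 mm farther back than shut.
Start: joints at [1.183, 0.383, 0.016, 1.37, -0.006, 1.388, -0.046], TCP at [0.199, -0.592, 0.245] pointing down, gripper open.
Joint ranges: [-2.95, 2.95], [-0.25, 2.06], [-1.52, 1.56], [0.18, 2.33], [-1.44, 4.58], [0.02, 2.06], [-3.01, 3.01]. Speed limits (rad/s): [2.39, 2.39, 3.01, 3.01, 3.14, 3.14, 3.14].

## Interface

Orientations are given as a unit quaternion [x, y, z, w].
In Python, from station import env gives the robot as it stands.
- The arm moves only by the tool carry_out, never from a script. Its argument "deltas" is a list of rows, each an object of numbers: "x", "y", "z": the shift along the tool's x, y, z in mm; "roll": the turn about the tool's z in degrees; "grip": the closure in counts, from 0 (fully open) to 255 (shut). A call has 1 to 20 rows; each row is the pose to reach, as a shift and turn from the pose commanded when the call began, along the tool's axes at that moment; what a row does not reach only later rows make up. A row lasts 1/10 s, in which the tool goes at most 50 mm and 8.59 degrees, less where a joint would pass 70% of its speed; a pose out of reach is approached as far as the arm can. A call with a gripper value outside its range is refused whole. The fingers move at their own pace and stop on an object; "grip_force" is the grip in N (left out, the last holds). Time passes only in rows, so rows that repeat a pose let the fingers close. It gives the time, the measured TCP pose, the force, the opening and the grip force at its end, in the units of the state.
- env.observe(): the state, without advancing time (a new reading comes with each control period).
- env.capture(name): name is "scene" or "side" or "wrist"; returns the picture (420x560x3 uint8, blue, green, red); there is no depth.
- env.camera_params(name): a dict with "camera_matrix" (3x3 intrinsics, pixels), "extrinsics" (4x4, takes a point from camera to world coordinates). Camera axes: x right, y down, z forward; pixel columns grow to the right and rows downward; lengths in m; the calibration is good to about 2 mm. A picture is of the moment at which its call begins: read the wrist's pose just before it. camera_params takes no time and is no camera call; for the wrist camera it gives the pose at the moment of the call.
- env.close_job(): hands the job in; it is judged then, once.
The state is a dict: "time_s": time; "q": joint angles; "dq": joint speeds; "joint_torque": joint torques, N m; "tool_pos": TCP position; "eef_rot": TCP orientation; "force": force on the tool from outside, world axes, zero at the start; "wrist_torque": the same for the moment, N m; "width": finger opening in m; "grasp_force": force on a finger pad.
Only numpy, scipy, OpenCV 4.12 (cv2) and the standard library are available. Lean on these libraries where they do the work, as an engineer would, in place of code of your own. Each camera call takes 0.05 s, during which the arm holds its last target. There are 200 camera calls.

## Task

Get the descaler ready for the airpots: stand the yellow dosing cup in the caddy pocket with one dot, and after that the blue cup in the pocket with two dots, letting go of each. Then open the bottle's safety cap: press it down, turn it anticlockwise (seen from above) about a quarter turn while it is pressed, and lift it off; finish while still holding the cap level, about five centimetres clear above the bottle's mouth. Leave the salt shaker, the orange mug and the spice jar alone.

Things in the scene. Friction and masses are not known exactly. Their poses are not given: they have to be found in the camera images.
- cup_yellow: loose yellow round dosing cup standing upright on the table, open at the top, 39 mm across at the rim, 35 mm at the foot, 62 mm tall, walls 2 mm, 40 g; origin at the centre of its underside, z up its axis
- cup_blue: loose blue dosing cup, the same shape and size as the yellow one; origin at the centre of its underside, z up
- pocket_one_floor (a point): centre of the floor of the pocket with ONE black dot: white block 88 x 80 x 22 mm fixed on the caddy, round pocket 44 mm wide, 16 mm deep. This point is 14 mm above the table. The dot lies 36 mm toward this point's -x, the robot's side. The two pockets stand 90 mm apart along the caddy (point y axis); which of them is nearer the bottle varies
- pocket_two_floor (a point): the same for the pocket with TWO black dots
- bottle: white round bottle, 72 mm wide, green band, clamped immovably in the black collar at one end of the grey caddy (110 x 340 mm); the nearer pocket's centre is 140 mm from the bottle's axis. Origin at the centre of its underside, 8 mm above the table, z up; neck top 148.5 mm above it
- cap: loose red ribbed safety cap on the bottle, 53 mm in diameter, 36 mm tall, 40 g, white arrow on top; origin at the centre of its lower rim, z up. Locked, the origin is 132 mm above the bottle's origin (cap top 176 mm above the table) and its x axis agrees with the bottle's. It turns only anticlockwise seen from above, and only while pressed
- salt: loose bystander: salt shaker with grey domed top, 44 mm across, 90 mm tall; origin at the centre of its underside; leave alone
- mug: loose bystander: orange mug with a handle, 81 x 113 mm, 101 mm tall; origin at the centre of its underside; leave alone
- spice: loose bystander: spice jar with red lid, 45 mm across, 106 mm tall; origin at the centre of its underside; leave alone
- bottle_mouth (a point): centre of the bottle's neck top, under the cap. A spring here pushes the locked cap up with about 5 N; the cap goes down 8.5 mm to a hard stop (about 9 N of spring) and turns only while at least 5.5 mm down. Turned 53 to 134 degrees (a stop) it is free and lifts straight up, clear of the neck after 25 mm
There are look-alikes about, which are no part of the job. Several things have the shape of the cap; the one meant has the colours described above.

How it is judged:
By the outcome, as a careful person would: the job done as asked, in the order asked, and still so for the second after the job is handed in, while the arm keeps its last pose, push and grip.
It also fails if it takes over 61 s, if anything falls off the work surface, if the arm or the gripper's body presses on something with over 40 N, if the wrist force passes 120 N, or if a joint passes its speed limit or range.

## Working session

There is one attempt and no reset: what is moved stays moved. The work goes in short steps, Python scripts to look and compute and a tool call to move; the robot and the scene stay as the last step left them, time stands still between calls to the robot, and variables do not carry over. Pictures are saved under pics/ and viewed, at most 10 in all, crops included, and the job is handed in when it is done.

Besides the shell and the picture viewer there is one more tool, called as name([rows], argument=value, ...), one row to a line, values as JSON. carry_out: Moves the arm, as the interface text tells. Its arguments: {"type":"object","properties":{"deltas":{"type":"array","items":{"type":"object","properties":{"x":{"type":"number"},"y":{"type":"number"},"z":{"type":"number"},"roll":{"type":"number"},"grip":{"type":"number"}}}},"grip_force":{"type":"number"}},"required":["deltas"]}

```bash
ls; mkdir -p pics; cat > h.py <<'E'
import numpy as np, cv2
from station import env
def cam(n):
    p=env.camera_params(n); return np.array(p["camera_matrix"]),np.array(p["extrinsics"])
def ray(n,uv,c=None):
    K,T=c or cam(n); d=np.linalg.inv(K)@[uv[0],uv[1],1]; return T[:3,3],T[:3,:3]@d
def plane(n,uv,z,c=None):
    o,d=ray(n,uv,c); return o+d*(z-o[2])/d[2]
def proj(n,P,c=None):
    K,T=c or cam(n); q=K@(T[:3,:3].T@(np.array(P)-T[:3,3])); return q[:2]/q[2]
E
python3 - <<'E'
from h import *
s=env.observe(); print(s)
a=env.capture("scene");b=env.capture("side")
cv2.imwrite("pics/scene0.png",a);cv2.imwrite("pics/side0.png",b)
for n in("scene","side"):
    K,T=cam(n);print(K.round(1),T.round(3))
E
```

```text
pics
{'time_s': 0.0, 'q': array([ 1.18306712,  0.38426564,  0.01636216,  1.37117691, -0.00628189,
        1.38820085, -0.04650522]), 'dq': array([ 0.00049917, -0.00075628, -0.00054539, -0.00010332,  0.0008255 ,
       -0.00073415, -0.00029966]), 'joint_torque': array([-2.26805910e-04, -6.27595425e+01,  8.44452996e-01, -3.71816754e+01,
        1.65731844e-02,  1.42502823e-02, -2.85953575e-05]), 'tool_pos': array([ 0.19934641, -0.59184405,  0.24425132]), 'eef_rot': array([ 9.86833347e-01,  1.61737266e-01, -1.87176779e-04, -9.82907337e-04]), 'force': array([-0.25109   ,  0.53524953,  0.90688652]), 'wrist_torque': array([ 0.03722377,  0.04708294, -0.0045142 ]), 'grasp_force': 0.0, 'width': 0.08555198326265528}
[[450.3   0.  278. ]
 [  0.  450.3 206. ]
 [  0.    0.    1. ]] [[-0.863 -0.231  0.45   0.092]
 [-0.506  0.424 -0.751  0.828]
 [-0.017 -0.876 -0.482  0.656]
 [ 0.     0.     0.     1.   ]]
[[499.8   0.  278.8]
 [  0.  499.8 211.7]
 [  0.    0.    1. ]] [[ 0.999 -0.035  0.024  0.593]
 [-0.038 -0.469  0.883 -1.128]
 [-0.019 -0.883 -0.47   0.724]
 [ 0.     0.     0.     1.   ]]
```

View pics/scene0.png

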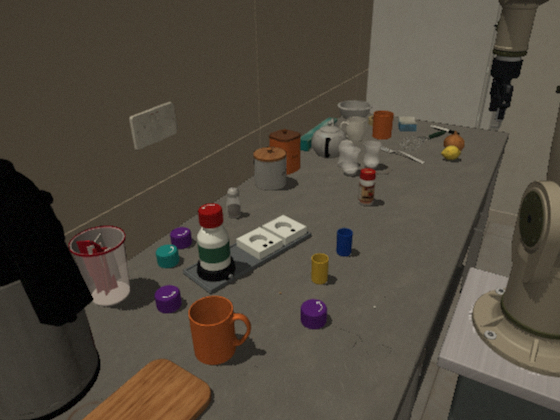

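View pics/side0.png

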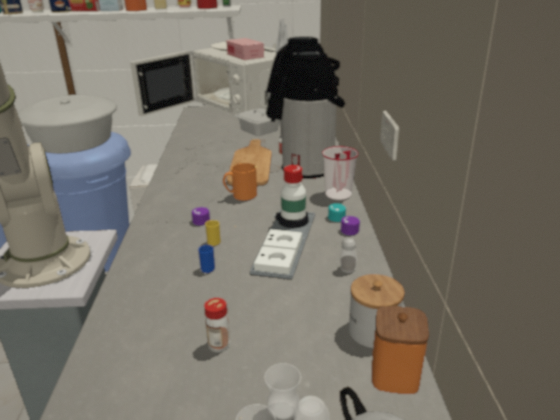

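The target cap is the red one on the bottle, scene (211,215) and side (293,173). The purple and teal caps at scene (181,237), (168,256), (168,298) and (314,313) are look-alikes by colour. The yellow cup is at scene (320,268) and the blue one at (344,242). The pockets are at scene (262,242) and (285,229), and I need a crop to read their dots.

```bash
cat >> h.py <<'E'
def mask(img,name):
    h=cv2.cvtColor(img,cv2.COLOR_BGR2HSV)
    R={"yellow":[(20,120,80),(32,255,255)],"blue":[(108,150,50),(125,255,255)],"red":[(0,190,70),(4,255,255)],"white":[(0,0,165),(179,40,255)]}[name]
    m=cv2.inRange(h,*map(np.array,R))
    if name=="red": m|=cv2.inRange(h,np.array((174,190,70)),np.array((179,255,255)))
    return m
def blob(img,name,near,win=45):
    m=mask(img,name); z=np.zeros_like(m); u,v=near; z[max(v-win,0):v+win,max(u-win,0):u+win]=255
    n,l,st,c=cv2.connectedComponentsWithStats(m&z)
    k=1+np.argmax(st[1:,4]); return c[k],st[k],l==k
def tri(rays):
    A=np.zeros((3,3));b=np.zeros(3)
    for o,d in rays:
        d=d/np.linalg.norm(d);P=np.eye(3)-np.outer(d,d);A+=P;b+=P@o
    x=np.linalg.solve(A,b); return x,[np.linalg.norm(np.cross(x-o,d/np.linalg.norm(d))) for o,d in rays]
E
python3 - <<'E'
from h import *
a=cv2.imread("pics/scene0.png");b=cv2.imread("pics/side0.png")
for n,s,t in(("yellow",(320,268),(213,233)),("blue",(344,242),(207,258)),("red",(211,215),(293,173))):
    r=[]
    for c,im,p in(("scene",a,s),("side",b,t)):
        ce,st,_=blob(im,n,p,28);r.append(ray(c,ce));print(n,c,ce.round(1),st)
    x,e=tri(r);print(x.round(4),np.round(e,4))
A=cv2.resize(a[205:270,170:320],None,fx=5,fy=5,interpolation=cv2.INTER_CUBIC)
B=cv2.resize(b[215:280,240:330],None,fx=4,fy=4,interpolation=cv2.INTER_CUBIC)
out=np.zeros((600,750,3),np.uint8);out[:325]=A;out[330:590,:360]=B
C=cv2.resize(b[150:215,260:330],None,fx=4,fy=4,interpolation=cv2.INTER_CUBIC);out[330:590,400:680]=C
cv2.imwrite("pics/crop0.png",out)
E
```

```text
yellow scene [319.2 267.9] [311 253  18  31 472]
yellow side [212.7 232.4] [206 221  14  25 289]
[0.4424 0.065  0.0324] [0. 0.]
blue scene [343.8 241.7] [337 229  15  27 357]
blue side [206.4 258.3] [200 246  14  26 294]
[ 0.4366 -0.0632  0.032 ] [0.0001 0.0001]
red scene [209.  215.7] [198 204  24  24 394]
red side [292.2 174.7] [285 166  17  16 166]
[0.6694 0.162  0.1556] [0.0015 0.0015]
```

View pics/crop0.png

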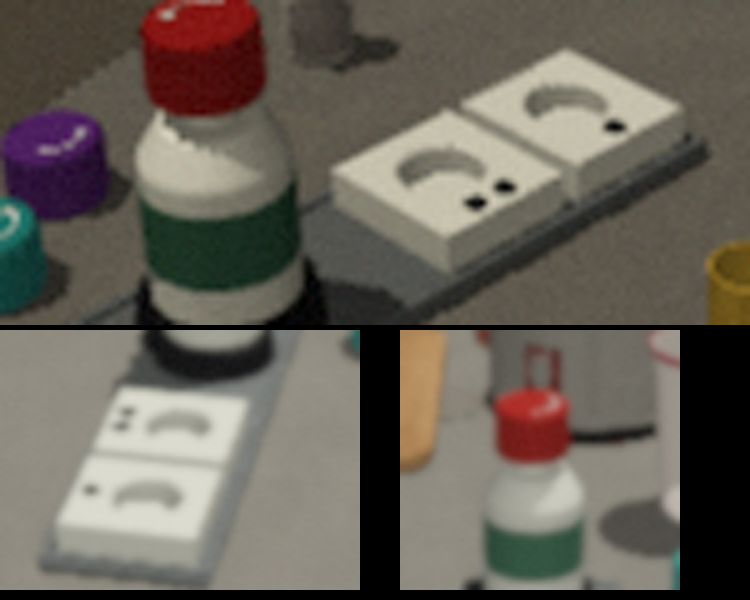

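The crop shows two dots on the pocket nearer the bottle (crop (490,195)) and one dot on the far one (crop (615,127)). The cap on the bottle is red, and the look-alikes are purple and teal.

```bash
python3 - <<'E'
from h import *
def cen(n,q):
    P=np.array([plane(n,p,0.030)[:2] for p in q]);return P.mean(0),P
A=lambda l:[(170+u/5,205+v/5) for u,v in l]
B=lambda l:[(240+u/4,215+(v-330)/4) for u,v in l]
for n,q in(("two",A([(332,173),(448,112),(566,178),(452,236)])),("one",A([(462,105),(566,48),(684,105),(578,165)]))):
    c,P=cen("scene",q);print(n,c.round(4),P.round(3).tolist())
for n,q in(("two",B([(122,388),(250,398),(222,464),(92,454)])),("one",B([(88,458),(222,468),(192,560),(58,530)]))):
    c,P=cen("side",q);print(n,c.round(4),P.round(3).tolist())
print("dots scene",[plane("scene",p,.03)[:2].round(4) for p in A([(475,203),(505,187),(615,127)])])
print("dots side",[plane("side",p,.03)[:2].round(4) for p in B([(127,411),(121,427),(91,490)])])
for n,p,z in(("purple near",(314,325),0),("mug",(213,355),0),("spice",(366,205),0),("salt",(234,217),0),("teal",(168,265),0),("purple",(168,308),0)):print(n,plane("scene",p,z)[:2].round(3))
E
```

```text
two [0.6272 0.0281] [[0.68, 0.057], [0.66, -0.022], [0.573, 0.003], [0.596, 0.074]]
one [ 0.6056 -0.0604] [[0.657, -0.032], [0.639, -0.111], [0.553, -0.089], [0.574, -0.01]]
two [0.6337 0.0217] [[0.602, 0.074], [0.689, 0.054], [0.664, -0.029], [0.58, -0.011]]
one [ 0.6096 -0.0711] [[0.577, -0.016], [0.664, -0.034], [0.639, -0.136], [0.558, -0.098]]
dots scene [array([0.6015, 0.0447]), array([0.5959, 0.0251]), array([ 0.5748, -0.0515])]
dots side [array([0.6043, 0.0423]), array([0.5998, 0.0216]), array([ 0.579 , -0.0545])]
purple near [0.386 0.205]
mug [0.517 0.37 ]
spice [ 0.475 -0.326]
salt [ 0.783 -0.076]
teal [0.79  0.195]
purple [0.682 0.313]
```

carry_out([
  {"x": 50,"y": 0},
  {"x": 100},
  {"x": 150},
  {"x": 200},
  {"x": 250},
  {"x": 300},
  {"x": 350},
  {"x": 400},
  {"x": 430,"y": -40},
  {"x": 430,"y": -40},
])

```text
validation failed for argument at $.de...
```

carry_out([
  {"x": 46,"y": -26,"z": 0,"roll": 0,"grip": 0},
  {"x": 92,"y": -52,"z": 0,"roll": 0,"grip": 0},
  {"x": 138,"y": -78,"z": 0,"roll": 0,"grip": 0},
  {"x": 184,"y": -104,"z": 0,"roll": 0,"grip": 0},
  {"x": 230,"y": -130,"z": 0,"roll": 0,"grip": 0},
  {"x": 276,"y": -156,"z": 0,"roll": 0,"grip": 0},
  {"x": 322,"y": -182,"z": 0,"roll": 0,"grip": 0},
  {"x": 368,"y": -208,"z": 0,"roll": 0,"grip": 0},
  {"x": 414,"y": -234,"z": 0,"roll": 0,"grip": 0},
  {"x": 458,"y": -260,"z": 0,"roll": 0,"grip": 0},
  {"x": 455,"y": -308,"z": 0,"roll": 0,"grip": 0},
  {"x": 453,"y": -356,"z": 0,"roll": 0,"grip": 0},
  {"x": 450,"y": -404,"z": 0,"roll": 0,"grip": 0},
  {"x": 445,"y": -452,"z": 0,"roll": 0,"grip": 0},
  {"x": 442,"y": -500,"z": 0,"roll": 0,"grip": 0},
  {"x": 440,"y": -545,"z": 0,"roll": 0,"grip": 0},
  {"x": 440,"y": -545,"z": 0,"roll": 0,"grip": 0},
], grip_force=25)

```text
time_s: 1.8
tool_pos: [0.44, 0.0714, 0.2457]
eef_rot: [0.986, 0.167, 0.0, -0.0]
force: [0.8, -0.7, 0.7]
width: 0.0852
grasp_force: 0.0
```

```bash
cat >> h.py <<'E'
def delta(P):
    from scipy.spatial.transform import Rotation as R
    s=env.observe();r=R.from_quat(s["eef_rot"]);return (r.inv().apply(np.array(P)-s["tool_pos"])*1000).round(1)
E
python3 - <<'E'
from h import *
s=env.observe();c=cam("wrist");w=env.capture("wrist");cv2.imwrite("pics/w1.png",w)
print(s["tool_pos"],s["q"].round(2),c[1].round(3))
for n in("yellow","blue"):
    m=mask(w,n);k=cv2.findContours(m,cv2.RETR_EXTERNAL,cv2.CHAIN_APPROX_NONE)[0]
    if k: k=max(k,key=cv2.contourArea);print(n,cv2.boundingRect(k),cv2.contourArea(k))
print(proj("wrist",[.4424,.065,.062],c),proj("wrist",[.4424,.065,0],c))
E
```

```text
[0.44002002 0.07142025 0.24568967] [ 0.27  0.02 -0.5   1.81  0.01  1.32 -1.47] [[ 0.329 -0.896 -0.298  0.515]
 [-0.944 -0.313 -0.102  0.098]
 [-0.002  0.315 -0.949  0.375]
 [ 0.     0.     0.     1.   ]]
yellow (269, 155, 41, 50) 1546.0
blue (378, 198, 53, 51) 1677.0
[289.01727929 183.66886842] [287.83533557 169.76495493]
```

View pics/w1.png

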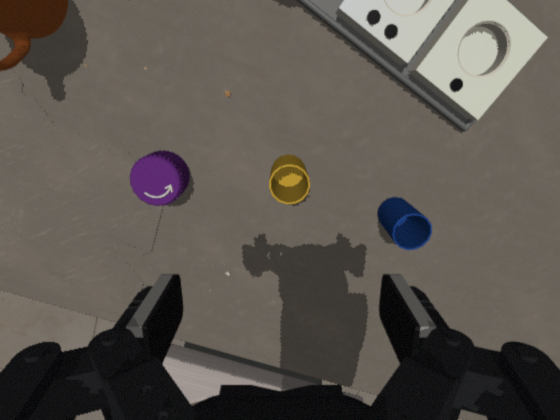

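The wrist view shows the yellow rim at (290,184), within 1 px of the prediction, so I can descend. The purple look-alike is at (160,180), so I'll narrow the gripper first to clear it.

```bash
python3 - <<'E'
from h import *
print(delta([.4424,.065,.040]))
c=cam("wrist");print("blue",plane("wrist",(411,231),.062,c),"purple",plane("wrist",(158,180),.036,c))
E
```

```text
[  0.    3.2 205.6]
blue [ 0.43759183 -0.06704769  0.062     ] purple [0.39818659 0.18482269 0.036     ]
```

carry_out([
  {"x": 0,"y": 0,"z": 40,"roll": 0,"grip": 75},
  {"x": 0,"y": 0,"z": 80,"roll": 0,"grip": 75},
  {"x": 0,"y": 0,"z": 110,"roll": 0,"grip": 75},
  {"x": 0,"y": 0,"z": 120,"roll": 0,"grip": 75},
  {"x": 0,"y": 0,"z": 120,"roll": 0,"grip": 75},
  {"x": 0,"y": 0,"z": 120,"roll": 0,"grip": 75},
])

```text
time_s: 2.45
tool_pos: [0.4435, 0.0644, 0.1265]
eef_rot: [0.987, 0.161, 0.001, -0.0]
force: [0.2, -0.0, 0.5]
width: 0.0603
grasp_force: 0.0
```

```bash
python3 - <<'E'
from h import *
s=env.observe();c=cam("wrist");w=env.capture("wrist");cv2.imwrite("pics/w2.png",w)
m=mask(w,"yellow");k=max(cv2.findContours(m,cv2.RETR_EXTERNAL,cv2.CHAIN_APPROX_NONE)[0],key=cv2.contourArea);b=cv2.boundingRect(k)
print(b,proj("wrist",[.4424,.065,.062],c),s["tool_pos"],s["eef_rot"],delta([.4424,.065,.040]))
p=k[:,0];f=c[0][0,0]
th=np.linspace(0,6.283,60);q=np.array([proj("wrist",[.4424+.0195*np.cos(t),.065+.0195*np.sin(t),.062],c) for t in th]);print("pred rim",q.min(0),q.max(0))
E
```

```text
(249, 182, 64, 82) [280.09390027 234.03557873] [0.44354246 0.06436418 0.12653047] [ 9.86898611e-01  1.61340017e-01  7.27354636e-04 -4.57328565e-05] [-1.4 -1.  86.9]
pred rim [247.97925298 203.37932676] [312.22161509 262.91211718]
```

The rim matches the prediction to about 1 px, so I'll grasp.

carry_out([
  {"x": -1,"y": -1,"z": 35,"roll": 0,"grip": 75},
  {"x": -1,"y": -1,"z": 65,"roll": 0,"grip": 75},
  {"x": -1,"y": -1,"z": 85,"roll": 0,"grip": 75},
  {"x": -1,"y": -1,"z": 86,"roll": 0,"grip": 75},
  {"x": -1,"y": -1,"z": 86,"roll": 0,"grip": 75},
  {"x": -1,"y": -1,"z": 86,"roll": 0,"grip": 255},
  {"x": -1,"y": -1,"z": 86,"roll": 0,"grip": 255},
  {"x": -1,"y": -1,"z": 86,"roll": 0,"grip": 255},
  {"x": -1,"y": -1,"z": 86,"roll": 0,"grip": 255},
  {"x": -1,"y": -1,"z": 86,"roll": 0,"grip": 255},
  {"x": -1,"y": -1,"z": 86,"roll": 0,"grip": 255},
], grip_force=25)

```text
time_s: 3.6
tool_pos: [0.4427, 0.0654, 0.0409]
eef_rot: [0.987, 0.162, 0.002, 0.0]
force: [-0.8, -1.3, 7.0]
width: 0.0371
grasp_force: 27.2
```

```bash
python3 - <<'E'
from h import *
s=env.observe();print(s["tool_pos"],s["eef_rot"],s["width"],s["grasp_force"],s["force"],delta([.6075,-.064,.145]),delta([.44,.065,.145]))
E
```

```text
[0.44270124 0.06536954 0.04094653] [9.86858350e-01 1.61579841e-01 1.58002484e-03 2.35680107e-04] 0.03711014929077625 27.208675934307394 [-0.83410734 -1.30958736  7.0031415 ] [ 115.3  175.3 -103.5] [  -2.4   -0.4 -104.1]
```

carry_out([
  {"x": 0,"y": 0,"z": -20,"roll": 0,"grip": 255},
  {"x": 0,"y": 0,"z": -60,"roll": 0,"grip": 255},
  {"x": 0,"y": 0,"z": -100,"roll": 0,"grip": 255},
  {"x": 20,"y": 30,"z": -125,"roll": 0,"grip": 255},
  {"x": 40,"y": 60,"z": -140,"roll": 0,"grip": 255},
  {"x": 60,"y": 90,"z": -140,"roll": 0,"grip": 255},
  {"x": 74,"y": 115,"z": -140,"roll": 0,"grip": 255},
  {"x": 74,"y": 115,"z": -140,"roll": 0,"grip": 255},
  {"x": 74,"y": 115,"z": -140,"roll": 0,"grip": 255},
  {"x": 74,"y": 115,"z": -140,"roll": 0,"grip": 255},
])

```text
time_s: 4.6
tool_pos: [0.5475, -0.019, 0.1796]
eef_rot: [0.987, 0.162, -0.0, -0.0]
force: [0.1, -0.3, -0.2]
width: 0.0371
grasp_force: 26.6
```

```bash
python3 - <<'E'
from h import *
s=env.observe();c=cam("wrist");w=env.capture("wrist");cv2.imwrite("pics/w3.png",w)
print(s["tool_pos"],s["width"],s["grasp_force"])
for p in([.607,-.064,.03],[.630,.025,.03]):print(proj("wrist",p,c))
np.savez("w3.npz",K=c[0],T=c[1])
E
```

```text
[ 0.54754707 -0.01902488  0.17956501] 0.03712326241719038 26.582248731920117
[358.57308166 143.48307842]
[261.43683874  76.36713073]
```

View pics/w3.png

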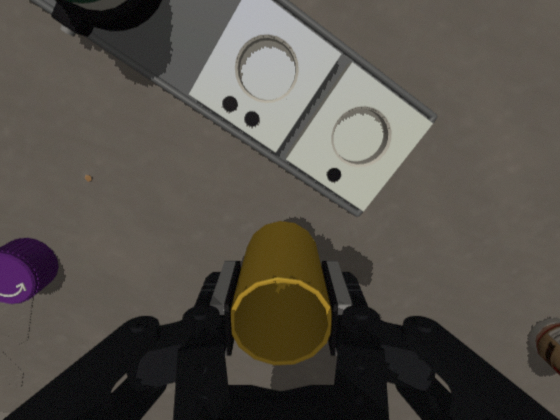

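The wrist view shows the one-dot pocket's rim centred near (361,136) and the two-dot pocket's near (267,68). The yellow cup is upright in the grip, with its rim centred near (281,320).

```bash
python3 - <<'E'
from h import *
z=np.load("w3.npz");c=(z["K"],z["T"])
w=cv2.imread("pics/w3.png");g=cv2.cvtColor(w,cv2.COLOR_BGR2GRAY)
P=[]
for n,(u,v) in(("one",(361,136)),("two",(267,68))):
    # radial scan inward from flat top: first strong change = rim
    pts=[]
    for t in np.linspace(0,2*np.pi,72,endpoint=False):
        r=np.arange(38,22,-.5);l=[float(cv2.getRectSubPix(g,(3,3),(float(u+a*np.cos(t)),float(v+a*np.sin(t)))).mean()) for a in r]
        i=np.argmax(np.array(l)<l[0]-12)
        if i: pts.append((u+r[i]*np.cos(t),v+r[i]*np.sin(t)))
    pts=np.array(pts,np.float32);e=cv2.fitEllipse(pts);X=plane("wrist",e[0],.03,c);P.append(X);print(n,len(pts),e,X.round(4))
d=P[1]-P[0];print(np.linalg.norm(d),d/np.linalg.norm(d))
print("raw",plane("wrist",(361,136),.03,c),plane("wrist",(267.5,68),.03,c))
print("bottle from",P[1]+.14*d/np.linalg.norm(d)); print(delta([*P[0][:2],.1]))
# cup rim in hand
m=mask(w,"yellow");k=max(cv2.findContours(m,cv2.RETR_EXTERNAL,cv2.CHAIN_APPROX_NONE)[0],key=cv2.contourArea);print(cv2.boundingRect(k));print("cup rim z.2006",plane("wrist",(281,320),.2006,c))
E
```

```text
one 72 ((360.9020690917969, 135.00863647460938), (57.66606903076172, 62.47047805786133), 49.10886001586914) [ 0.6138 -0.0632  0.03  ]
two 62 ((266.15594482421875, 66.92938232421875), (64.13970184326172, 67.47528839111328), 177.4790802001953) [0.6374 0.0237 0.03  ]
0.08998439373238898 [0.26295298 0.96480865 0.        ]
raw [ 0.61307997 -0.06353846  0.03      ] [0.63704808 0.02247147 0.03      ]
bottle from [0.67424757 0.15872899 0.03      ]
[48.5 63.1 79.6]
(231, 221, 100, 144)
cup rim z.2006 [ 0.54786627 -0.01850042  0.2006    ]
```

carry_out([
  {"x": 24,"y": 31,"z": 0,"roll": 0,"grip": 255},
  {"x": 48,"y": 63,"z": 30,"roll": 0,"grip": 255},
  {"x": 48,"y": 63,"z": 60,"roll": 0,"grip": 255},
  {"x": 48,"y": 63,"z": 80,"roll": 0,"grip": 255},
  {"x": 48,"y": 63,"z": 80,"roll": 0,"grip": 255},
  {"x": 48,"y": 63,"z": 80,"roll": 0,"grip": 255},
  {"x": 48,"y": 63,"z": 80,"roll": 0,"grip": 255},
])

```text
time_s: 5.35
tool_pos: [0.6146, -0.0639, 0.1015]
eef_rot: [0.987, 0.162, 0.001, 0.0]
force: [0.2, 0.2, -0.7]
width: 0.0368
grasp_force: 26.6
```

```bash
python3 - <<'E'
from h import *
s=env.observe();c=cam("wrist");w=env.capture("wrist");cv2.imwrite("pics/w4.png",w)
print(s["tool_pos"],delta([.6138,-.0632,.056]))
print("pocket1",proj("wrist",[.6138,-.0632,.03],c),"2",proj("wrist",[.6374,.0237,.03],c))
a=env.capture("scene");A=cv2.resize(a[190:270,220:330],None,fx=3,fy=3,interpolation=cv2.INTER_CUBIC)
out=np.zeros((420,800,3),np.uint8);out[:, :470]=w[:,60:530];out[:240,470:800]=A;cv2.imwrite("pics/c4.png",out)
E
```

```text
[ 0.61461639 -0.06393476  0.10147494] [-0.7 -1.2 45.5]
pocket1 [280.07867415 229.39089717] 2 [151.06378421 148.9449373 ]
```

View pics/c4.png

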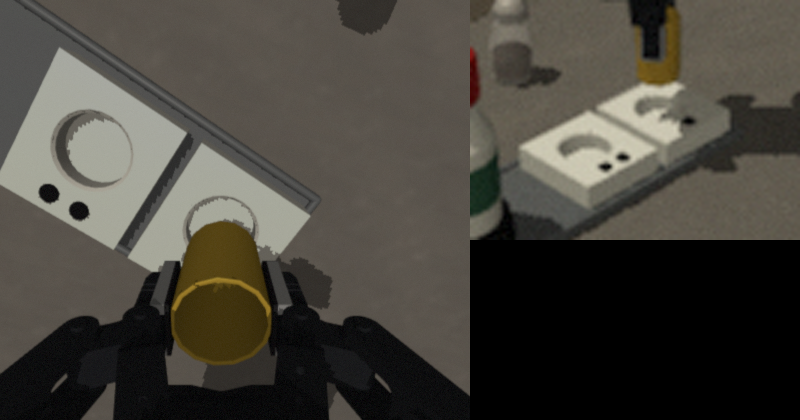

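The pockets are where predicted (rims at (281,229) and (152,148)), and the cup is lined up. I'll lower it and release.

carry_out([
  {"x": -1,"y": -1,"z": 15,"roll": 0,"grip": 255},
  {"x": -1,"y": -1,"z": 30,"roll": 0,"grip": 255},
  {"x": -1,"y": -1,"z": 40,"roll": 0,"grip": 255},
  {"x": -1,"y": -1,"z": 45,"roll": 0,"grip": 255},
  {"x": -1,"y": -1,"z": 45,"roll": 0,"grip": 255},
  {"x": -1,"y": -1,"z": 45,"roll": 0,"grip": 255},
])

```text
time_s: 6.05
tool_pos: [0.6126, -0.064, 0.0544]
eef_rot: [0.987, 0.162, 0.0, 0.0]
force: [-1.0, -0.6, 6.5]
width: 0.0372
grasp_force: 26.5
```

carry_out([
  {"x": 0,"y": 0,"z": 0,"roll": 0,"grip": 75},
  {"x": 0,"y": 0,"z": 0,"roll": 0,"grip": 75},
  {"x": 0,"y": 0,"z": 0,"roll": 0,"grip": 75},
  {"x": 0,"y": 0,"z": 0,"roll": 0,"grip": 75},
  {"x": 0,"y": 0,"z": -30,"roll": 0,"grip": 75},
  {"x": 0,"y": 0,"z": -75,"roll": 0,"grip": 75},
  {"x": -35,"y": -11,"z": -110,"roll": 0,"grip": 75},
  {"x": -75,"y": -24,"z": -120,"roll": 0,"grip": 75},
  {"x": -115,"y": -36,"z": -110,"roll": 0,"grip": 75},
  {"x": -150,"y": -48,"z": -90,"roll": 0,"grip": 75},
  {"x": -167,"y": -53,"z": -75,"roll": 0,"grip": 75},
  {"x": -167,"y": -53,"z": -70,"roll": 0,"grip": 75},
  {"x": -167,"y": -53,"z": -70,"roll": 0,"grip": 75},
  {"x": -167,"y": -53,"z": -70,"roll": 0,"grip": 75},
])

```text
time_s: 7.45
tool_pos: [0.4387, -0.0668, 0.125]
eef_rot: [0.987, 0.162, 0.001, 0.0]
force: [0.9, -0.5, 0.8]
width: 0.0607
grasp_force: 0.0
```

```bash
python3 - <<'E'
from h import *
s=env.observe();c=cam("wrist");w=env.capture("wrist");cv2.imwrite("pics/w5.png",w)
m=mask(w,"blue");k=max(cv2.findContours(m,cv2.RETR_EXTERNAL,cv2.CHAIN_APPROX_NONE)[0],key=cv2.contourArea);b=cv2.boundingRect(k)
C=np.array([.4371,-.0655])
th=np.linspace(0,6.283,60);q=np.array([proj("wrist",[C[0]+.0195*np.cos(t),C[1]+.0195*np.sin(t),.062],c) for t in th])
print(b,b[0]+b[2],b[1]+b[3],"pred rim",q.min(0),q.max(0),s["tool_pos"],s["q"].round(2),delta([*C,.040]))
a=env.capture("scene");b=env.capture("side")
rr=[]
for n,i,p in(("scene",a,(283,220)),("side",b,(278,252))):
    ce,st,_=blob(i,"yellow",p,30);print(n,ce,st);rr.append(ray(n,ce))
print(tri(rr))
E
```

```text
(247, 183, 62, 82) 309 265 pred rim [246.53235246 204.52279877] [311.18632165 264.36600324] [ 0.43870488 -0.06678478  0.12504005] [ 0.48  0.12 -0.42  1.99  0.06  1.04 -1.22] [-1.4 -1.7 85.1]
scene [283.44481605 218.00668896] [276 207  15  23 299]
side [275.26415094 249.28301887] [269 239  14  22 265]
(array([ 0.61073572, -0.06371469,  0.05142331]), [np.float64(0.00037029484182212656), np.float64(0.00037029484182208623)])
```

The yellow cup stands in pocket one: its visible part is centred at z ≈ 51 mm, as it should be. The blue cup is aligned, so I'll grasp it.

carry_out([
  {"x": -1,"y": -2,"z": 35,"roll": 0,"grip": 75},
  {"x": -1,"y": -2,"z": 65,"roll": 0,"grip": 75},
  {"x": -1,"y": -2,"z": 83,"roll": 0,"grip": 75},
  {"x": -1,"y": -2,"z": 84,"roll": 0,"grip": 75},
  {"x": -1,"y": -2,"z": 84,"roll": 0,"grip": 75},
  {"x": -1,"y": -2,"z": 84,"roll": 0,"grip": 255},
  {"x": -1,"y": -2,"z": 84,"roll": 0,"grip": 255},
  {"x": -1,"y": -2,"z": 84,"roll": 0,"grip": 255},
  {"x": -1,"y": -2,"z": 84,"roll": 0,"grip": 255},
  {"x": -1,"y": -2,"z": 84,"roll": 0,"grip": 255},
])

```text
time_s: 8.6
tool_pos: [0.4368, -0.0654, 0.0417]
eef_rot: [0.987, 0.162, 0.001, 0.0]
force: [-1.6, 0.9, 7.0]
width: 0.0392
grasp_force: 25.0
```

```bash
python3 - <<'E'
from h import *
s=env.observe();print(s["tool_pos"],s["width"],s["grasp_force"],s["force"],delta([.637,.0235,.105]))
E
```

```text
[ 0.43684776 -0.06537151  0.04169661] 0.03922227026734252 24.99019894748926 [-1.64300677  0.94110492  7.01633148] [218.2 -20.2 -62.8]
```

carry_out([
  {"x": 0,"y": 0,"z": 0,"roll": 0,"grip": 255},
  {"x": 0,"y": 0,"z": 0,"roll": 0,"grip": 255},
  {"x": 0,"y": 0,"z": -30,"roll": 0,"grip": 255},
  {"x": 0,"y": 0,"z": -75,"roll": 0,"grip": 255},
  {"x": 35,"y": -3,"z": -110,"roll": 0,"grip": 255},
  {"x": 80,"y": -7,"z": -130,"roll": 0,"grip": 255},
  {"x": 125,"y": -12,"z": -130,"roll": 0,"grip": 255},
  {"x": 170,"y": -16,"z": -120,"roll": 0,"grip": 255},
  {"x": 205,"y": -19,"z": -90,"roll": 0,"grip": 255},
  {"x": 218,"y": -20,"z": -65,"roll": 0,"grip": 255},
  {"x": 218,"y": -20,"z": -62,"roll": 0,"grip": 255},
  {"x": 218,"y": -20,"z": -62,"roll": 0,"grip": 255},
  {"x": 218,"y": -20,"z": -62,"roll": 0,"grip": 255},
])

```text
time_s: 9.9
tool_pos: [0.6361, 0.0225, 0.1041]
eef_rot: [0.987, 0.161, 0.001, 0.0]
force: [0.1, -0.6, 0.3]
width: 0.039
grasp_force: 25.5
```

```bash
python3 - <<'E'
from h import *
s=env.observe();c=cam("wrist");w=env.capture("wrist")
print(s["tool_pos"],s["width"],s["grasp_force"],delta([.637,.0235,.0555]));print("pocket2",proj("wrist",[.637,.0235,.03],c))
a=env.capture("scene");A=cv2.resize(a[180:270,190:320],None,fx=2.5,fy=2.5,interpolation=cv2.INTER_CUBIC)
out=np.zeros((420,800,3),np.uint8);out[:, :470]=w[:,60:530];out[:225,470:795]=A;cv2.imwrite("pics/c6.png",out)
E
```

```text
[0.63606467 0.02249668 0.10409756] 0.03903784689679792 25.492098480463028 [ 0.9 -0.9 49. ]
pocket2 [280.50862661 225.16676316]
```

View pics/c6.png

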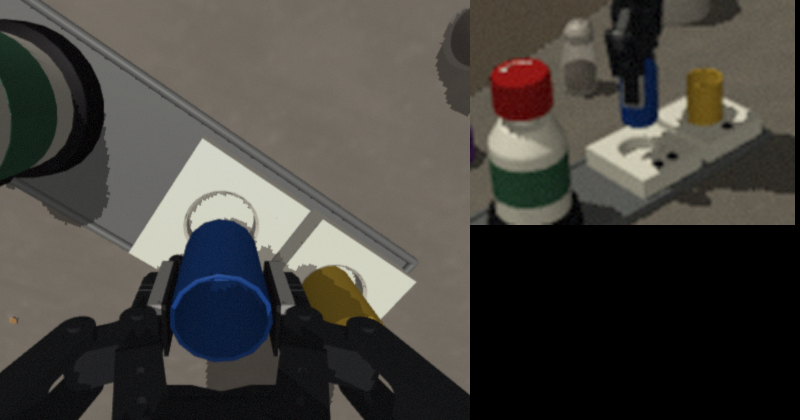

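The yellow cup stands upright in pocket one. The blue cup is centred over pocket two (rim at (281,225)), so I'll lower it.

carry_out([
  {"x": 1,"y": -1,"z": 15,"roll": 0,"grip": 255},
  {"x": 1,"y": -1,"z": 30,"roll": 0,"grip": 255},
  {"x": 1,"y": -1,"z": 42,"roll": 0,"grip": 255},
  {"x": 1,"y": -1,"z": 48,"roll": 0,"grip": 255},
  {"x": 1,"y": -1,"z": 48,"roll": 0,"grip": 255},
  {"x": 1,"y": -1,"z": 48,"roll": 0,"grip": 255},
])

```text
time_s: 10.6
tool_pos: [0.6364, 0.0246, 0.0546]
eef_rot: [0.987, 0.162, -0.0, -0.0]
force: [-2.8, 0.5, 9.2]
width: 0.0391
grasp_force: 26.0
```

carry_out([
  {"x": 0,"y": 0,"z": 0,"roll": 0,"grip": 75},
  {"x": 0,"y": 0,"z": 0,"roll": 0,"grip": 75},
  {"x": 0,"y": 0,"z": 0,"roll": 0,"grip": 75},
  {"x": 0,"y": 0,"z": 0,"roll": 0,"grip": 75},
  {"x": 0,"y": 0,"z": -30,"roll": 0,"grip": 75},
  {"x": 0,"y": 0,"z": -75,"roll": 0,"grip": 75},
  {"x": 0,"y": 0,"z": -120,"roll": 0,"grip": 0},
  {"x": 0,"y": 0,"z": -165,"roll": 0,"grip": 0},
  {"x": 0,"y": 0,"z": -210,"roll": 0,"grip": 0},
  {"x": 20,"y": -30,"z": -235,"roll": 0,"grip": 0},
  {"x": 45,"y": -65,"z": -235,"roll": 0,"grip": 0},
  {"x": 65,"y": -95,"z": -235,"roll": 0,"grip": 0},
  {"x": 78,"y": -115,"z": -235,"roll": 0,"grip": 0},
  {"x": 78,"y": -115,"z": -235,"roll": 0,"grip": 0},
  {"x": 78,"y": -115,"z": -235,"roll": 0,"grip": 0},
  {"x": 78,"y": -115,"z": -235,"roll": 0,"grip": 0},
])

```text
time_s: 12.2
tool_pos: [0.674, 0.1568, 0.2893]
eef_rot: [0.987, 0.161, -0.0, 0.0]
force: [-0.5, -0.2, -0.2]
width: 0.0856
grasp_force: 0.0
```

```bash
python3 - <<'E'
from h import *
s=env.observe();c=cam("wrist");w=env.capture("wrist")
print(s["tool_pos"],s["q"].round(2),s["width"],s["force"])
m=mask(w,"red");k=max(cv2.findContours(m,cv2.RETR_EXTERNAL,cv2.CHAIN_APPROX_NONE)[0],key=cv2.contourArea);b=cv2.boundingRect(k)
C=np.array([.6735,.159])
th=np.linspace(0,6.283,60)
for z in(.176,.14):
    q=np.array([proj("wrist",[C[0]+.0265*np.cos(t),C[1]+.0265*np.sin(t),z],c) for t in th]);print("pred",z,q.min(0),q.max(0))
print(b,b[0]+b[2],b[1]+b[3],delta([*C,.165]))
a=env.capture("scene");A=cv2.resize(a[180:270,190:320],None,fx=2.5,fy=2.5,interpolation=cv2.INTER_CUBIC)
out=np.zeros((420,800,3),np.uint8);out[:, :470]=w[:,60:530];out[:225,470:795]=A;cv2.imwrite("pics/c7.png",out)
E
```

```text
[0.67395658 0.15677387 0.28926048] [-0.01  0.57 -0.48  1.05  0.25  1.58 -1.66] 0.08558146115244797 [-0.48531424 -0.17671777 -0.15823675]
pred 0.176 [242.61376572 171.77207081] [314.22215639 239.86473905]
pred 0.14 [247.13060681 162.23919665] [310.25582847 223.04646947]
(242, 170, 70, 73) 312 243 [  0.3  -2.6 124.4]
```

View pics/c7.png

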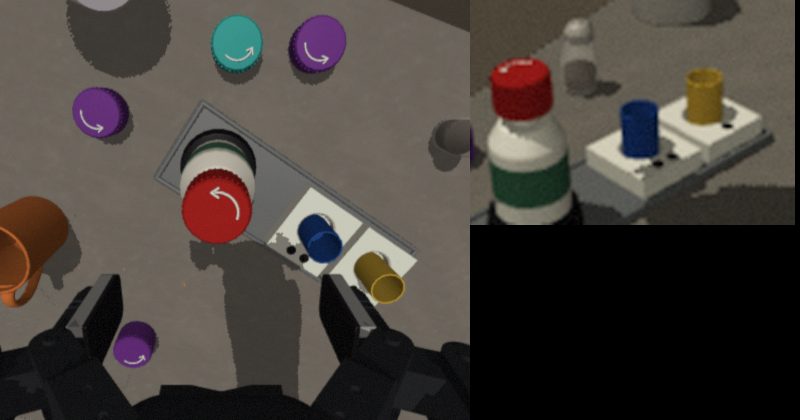

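Both cups stand in the right pockets (crop (640,130) and (705,95)). The red cap is centred at wrist pixel (277,207), about 2 mm nearer the robot than predicted, so I'll correct for that and descend.

```bash
python3 - <<'E'
from h import *
print(delta([.6718,.1595,.160]))
E
```

```text
[ -1.2  -3.6 129.5]
```

carry_out([
  {"x": -1,"y": -3,"z": 30,"roll": 0,"grip": 0},
  {"x": -1,"y": -3,"z": 60,"roll": 0,"grip": 0},
  {"x": -1,"y": -3,"z": 70,"roll": 0,"grip": 0},
  {"x": -1,"y": -3,"z": 70,"roll": 0,"grip": 0},
  {"x": -1,"y": -3,"z": 70,"roll": 0,"grip": 0},
])

```text
time_s: 12.8
tool_pos: [0.6724, 0.1604, 0.2209]
eef_rot: [0.987, 0.161, 0.001, -0.0]
force: [0.8, 0.3, 0.3]
width: 0.0854
grasp_force: 0.0
```

```bash
python3 - <<'E'
from h import *
s=env.observe();c=cam("wrist");w=env.capture("wrist");cv2.imwrite("pics/w8.png",w)
m=mask(w,"red");k=max(cv2.findContours(m,cv2.RETR_EXTERNAL,cv2.CHAIN_APPROX_NONE)[0],key=cv2.contourArea);b=cv2.boundingRect(k)
C=np.array([.6718,.1595]);th=np.linspace(0,6.283,60)
q=np.array([proj("wrist",[C[0]+.0265*np.cos(t),C[1]+.0265*np.sin(t),.176],c) for t in th]);print("pred",q.min(0),q.max(0))
print(b,b[0]+b[2],b[1]+b[3],s["tool_pos"],delta([*C,.160]))
E
```

```text
pred [235.04833514 201.92856606] [331.00810464 289.66153476]
(236, 192, 93, 99) 329 291 [0.67238844 0.16043464 0.22090371] [-1.4  0.9 61.4]
```

carry_out([
  {"x": -1,"y": 0,"z": 30,"roll": 0,"grip": 0},
  {"x": -1,"y": 0,"z": 50,"roll": 0,"grip": 0},
  {"x": -1,"y": 0,"z": 60,"roll": 0,"grip": 0},
  {"x": -1,"y": 0,"z": 60,"roll": 0,"grip": 0},
  {"x": -1,"y": 0,"z": 60,"roll": 0,"grip": 0},
  {"x": -1,"y": 0,"z": 60,"roll": 0,"grip": 255},
  {"x": -1,"y": 0,"z": 60,"roll": 0,"grip": 255},
  {"x": -1,"y": 0,"z": 60,"roll": 0,"grip": 255},
  {"x": -1,"y": 0,"z": 60,"roll": 0,"grip": 255},
  {"x": -1,"y": 0,"z": 60,"roll": 0,"grip": 255},
  {"x": -1,"y": 0,"z": 60,"roll": 0,"grip": 255},
  {"x": -1,"y": 0,"z": 60,"roll": 0,"grip": 255},
], grip_force=70)

```text
time_s: 14.05
tool_pos: [0.6715, 0.1604, 0.1605]
eef_rot: [0.987, 0.162, 0.001, 0.0]
force: [0.1, -1.8, 6.2]
width: 0.0515
grasp_force: 71.9
```

carry_out([
  {"x": 0,"y": 0,"z": 3,"roll": 0,"grip": 255},
  {"x": 0,"y": 0,"z": 6,"roll": 0,"grip": 255},
  {"x": 0,"y": 0,"z": 9,"roll": 0,"grip": 255},
  {"x": 0,"y": 0,"z": 9,"roll": 0,"grip": 255},
  {"x": 0,"y": 0,"z": 9,"roll": 0,"grip": 255},
])

```text
time_s: 14.55
tool_pos: [0.6716, 0.1604, 0.1528]
eef_rot: [0.987, 0.161, 0.001, 0.0]
force: [-3.6, -2.4, 12.8]
width: 0.0514
grasp_force: 72.6
```

carry_out([
  {"x": 0,"y": 0,"z": 1,"roll": -6,"grip": 255},
  {"x": 0,"y": 0,"z": 1,"roll": -13,"grip": 255},
  {"x": 0,"y": 0,"z": 1,"roll": -20,"grip": 255},
  {"x": 0,"y": 0,"z": 1,"roll": -27,"grip": 255},
  {"x": 0,"y": 0,"z": 1,"roll": -34,"grip": 255},
  {"x": 0,"y": 0,"z": 1,"roll": -41,"grip": 255},
  {"x": 0,"y": 0,"z": 1,"roll": -48,"grip": 255},
  {"x": 0,"y": 0,"z": 1,"roll": -55,"grip": 255},
  {"x": 0,"y": 0,"z": 1,"roll": -62,"grip": 255},
  {"x": 0,"y": 0,"z": 1,"roll": -69,"grip": 255},
  {"x": 0,"y": 0,"z": 1,"roll": -76,"grip": 255},
  {"x": 0,"y": 0,"z": 1,"roll": -83,"grip": 255},
  {"x": 0,"y": 0,"z": 1,"roll": -90,"grip": 255},
  {"x": 0,"y": 0,"z": 1,"roll": -95,"grip": 255},
  {"x": 0,"y": 0,"z": 1,"roll": -95,"grip": 255},
  {"x": 0,"y": 0,"z": 1,"roll": -95,"grip": 255},
])

```text
time_s: 16.15
tool_pos: [0.6724, 0.1612, 0.1527]
eef_rot: [0.548, 0.837, 0.002, 0.002]
force: [-0.4, -1.6, 15.0]
width: 0.0516
grasp_force: 72.9
```

```bash
python3 - <<'E'
from h import *
s=env.observe();print(s["force"],s["wrist_torque"],s["q"].round(2),s["tool_pos"])
w=env.capture("wrist");a=env.capture("scene");A=cv2.resize(a[180:290,170:320],None,fx=2.1,fy=2.1,interpolation=cv2.INTER_CUBIC)
out=np.zeros((420,800,3),np.uint8);out[:, :470]=w[:,60:530];out[:A.shape[0],470:470+A.shape[1]]=A;cv2.imwrite("pics/c9.png",out)
E
```

```text
[-0.39496105 -1.6162444  15.0045093 ] [-0.25186598  0.05603693  0.06589318] [ 0.19  0.7  -0.79  1.27  0.49  1.36 -0.16] [0.67239592 0.16121116 0.15266579]
```

View pics/c9.png

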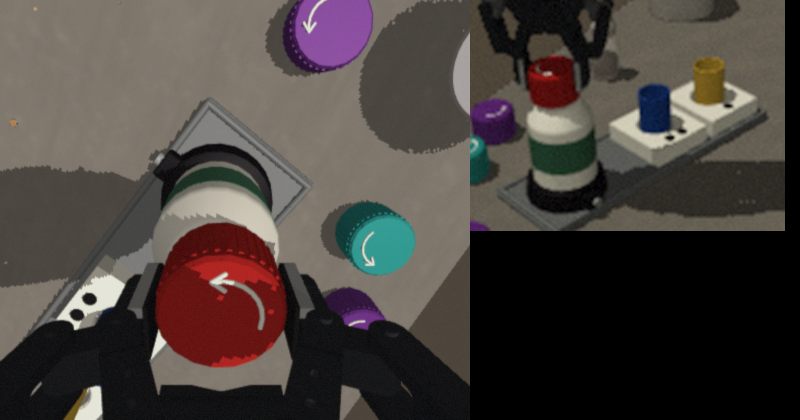

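The arrow sits the same way in the wrist frame as before, with its tail at (262,325) and head at (215,282). So the cap turned with the gripper, and I'll lift.

carry_out([
  {"x": 0,"y": 0,"z": -5,"roll": 0,"grip": 255},
  {"x": 0,"y": 0,"z": -12,"roll": 0,"grip": 255},
  {"x": 0,"y": 0,"z": -20,"roll": 0,"grip": 255},
  {"x": 0,"y": 0,"z": -20,"roll": 0,"grip": 255},
])

```text
time_s: 16.65
tool_pos: [0.6709, 0.1608, 0.1702]
eef_rot: [0.547, 0.837, 0.0, 0.0]
force: [0.3, -0.5, -0.5]
width: 0.0513
grasp_force: 72.8
```

carry_out([
  {"x": 0,"y": 0,"z": -15,"roll": 0,"grip": 255},
  {"x": 0,"y": 0,"z": -30,"roll": 0,"grip": 255},
  {"x": 0,"y": 0,"z": -45,"roll": 0,"grip": 255},
  {"x": 0,"y": 0,"z": -57,"roll": 0,"grip": 255},
  {"x": 0,"y": 0,"z": -57,"roll": 0,"grip": 255},
  {"x": 0,"y": 0,"z": -57,"roll": 0,"grip": 255},
  {"x": 0,"y": 0,"z": -57,"roll": 0,"grip": 255},
])

```text
time_s: 17.35
tool_pos: [0.6706, 0.1603, 0.2255]
eef_rot: [0.547, 0.837, -0.0, -0.0]
force: [0.4, -1.0, -0.7]
width: 0.0516
grasp_force: 72.9
```

```bash
python3 - <<'E'
from h import *
s=env.observe();print(s["force"],s["tool_pos"],s["eef_rot"],s["width"],s["grasp_force"])
a=env.capture("scene");b=env.capture("side")
r=[]
for n,i,p in(("scene",a,(209,195)),("side",b,(292,160))):
    ce,st,_=blob(i,"red",p,40);print(ce,st);r.append(ray(n,ce))
print(tri(r))
A=cv2.resize(a[150:290,150:320],None,fx=2.3,fy=2.3,interpolation=cv2.INTER_CUBIC);B=cv2.resize(b[120:280,220:360],None,fx=2.3,fy=2.3,interpolation=cv2.INTER_CUBIC)
out=np.zeros((400,760,3),np.uint8);out[:A.shape[0],:A.shape[1]]=A;out[:B.shape[0],400:400+B.shape[1]]=B;cv2.imwrite("pics/c10.png",out)
E
```

```text
[ 0.38325548 -1.00418021 -0.73626425] [0.6705908  0.1603362  0.22547463] [ 5.47438312e-01  8.36845822e-01 -4.99351899e-04 -3.40537209e-04] 0.051649419977526555 72.86615403369069
[205.96374622 192.67673716] [195 184  23  18 331]
[294.         153.14450867] [287 146  15  15 173]
(array([0.67217431, 0.16470082, 0.21639577]), [np.float64(0.0022327756113363234), np.float64(0.0022327756113362717)])
```

View pics/c10.png

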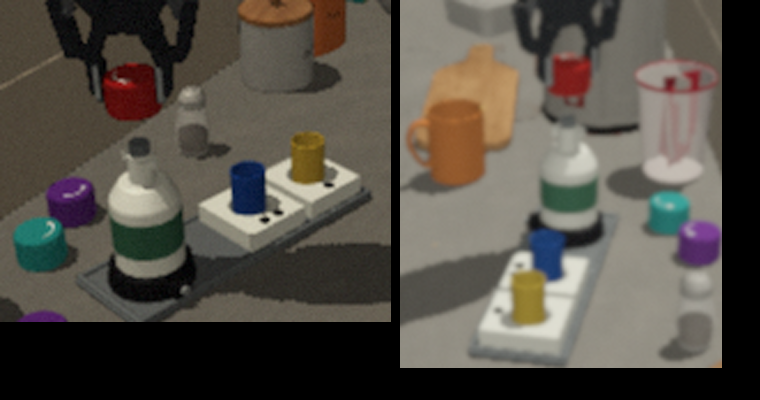

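The cap is off and held level about 5 cm above the bare neck (crop (132,90) over (140,148)). Both cups stand in their pockets and the bystanders have not moved, so I'm handing in.

```bash
python3 -c "
from station import env
print(env.close_job())"
```

```text
the job is handed in; nothing more can be done
None
```

I handed the job in at about 17.5 s: the yellow cup is in the one-dot pocket, the blue cup in the two-dot pocket, and the cap is off, held level about 5 cm above the bottle's mouth; the judge's verdict wasn't returned.

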